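# Clear the viewing stand and lean the sample board in it

## Robot

A 6-joint arm with a two-finger parallel gripper is mounted at the origin on the work surface. World frame = base frame: x ahead of the robot, y to its left, z up, the work surface at z = 0. Lengths are in mm, angles in rad, forces in N, time in s.
With the tool pointing down it reaches from about 275 to 750 mm from the base axis. Payload 10.2 kg.
Tool frame: the origin (TCP) lies on the front face of the gripper's body, between the roots of the fingers; the fingertips stand 73 mm ahead of it and the grasp point (between the pads) lies 54 mm ahead of it; z points along the fingers, y is the direction in which the jaws open and shut (so a half turn about z gives the same grasp; the last joint's range is limited). The gripper opens to 85 mm and grips with 20 to 120 N. Pads are 22 mm wide; open, the fingers measure 114 mm over their backs; the gripper's body (76 mm by 85 mm) begins 54 mm behind the grasp point. The pads swing forward as they close: fully open they stand 13 mm farther back than shut.
Start: joints at [0.96, 0.313, 1.498, -0, 1.331, -0.223], TCP at [198.543, 486.017, 303.894] pointing down, gripper open.
Joint ranges: [-2.94, 2.94], [-0.97, 2.17], [0.19, 2.56], [-1.23, 4.37], [0.02, 3.11], [-2.88, 2.88]. Speed limits (rad/s): [2.39, 2.39, 3.01, 3.14, 3.14, 3.14].

## Interface

Orientations are given as a unit quaternion [w, x, y, z].
In Python, from rig import ctrl gives the robot as it stands.
- The arm moves only by the tool move_arm, never from a script. Its argument "series" is a list of rows, each a list of 3 entries, a list of its own where there are three numbers: the shift along the tool's x, y, z in mm, then the turn about the tool's z in degrees, then the opening, from 0 (shut) to 1 (fully open). In form: [[[tx, ty, tz], yaw, grip], ...]. A call has 1 to 10 rows; each row is the pose to reach, as a shift and turn from the pose commanded when the call began, along the tool's axes at that moment; what a row does not reach only later rows make up. A row lasts 1/8 s, in which the tool goes at most 62.5 mm and 10.7 degrees, less where a joint would pass 70% of its speed; a pose out of reach is approached as far as the arm can. A call with a gripper value outside its range is refused whole. The fingers move at their own pace and stop on an object; "force" is the grip in N (left out, the last holds). Time passes only in rows, so rows that repeat a pose let the fingers close. It gives the time, the measured TCP pose, the force and the opening at its end, in the units of the state.
- ctrl.sense(): the state, without advancing time (a new reading comes with each control period).
- ctrl.capture(name): name is "scene" or "side" or "wrist"; returns (picture, depth): 420x560x3 uint8, red, green, blue; 420x560 float32, mm along the optical axis (not along the pixel's ray), 0 where there is no reading.
- ctrl.camera_model(name): a dict with "fov_y" (degrees; the focal length in pixels is half the picture's height over the tangent of half this angle, whatever the lens; pixels are square), "cx", "cy" (the principal point, pixels), "dist_coeffs" ([k1, k2, p1, p2, k3] as OpenCV has them; the pictures are not rectified), "rvec" (rotation vector, rad) and "tvec" (3), from world to camera coordinates, as OpenCV has them. Camera axes: x right, y down, z forward; pixel columns grow to the right and rows downward; lengths in mm; the calibration is good to about 2 mm. A picture is of the moment at which its call begins: read the wrist's pose just before it. camera_model takes no time and is no camera call; for the wrist camera it gives the pose at the moment of the call.
- ctrl.finish_job(): hands the job in, once; it reports no verdict.
The state is a dict: "time_s": time; "joints": joint angles; "dq": joint speeds; "tau": joint torques, N m; "eef_pos": TCP position; "ee_rot": TCP orientation; "force": force on the tool from outside, world axes, zero at the start; "wrist_torque": the same for the moment, N m; "grip_width": opening from 0.0 (shut) to 1.0 (fully open).
Only numpy, scipy, OpenCV 4.12 (cv2) and the standard library are available. Lean on these libraries where they do the work, as an engineer would, in place of code of your own. Each camera call takes 0.05 s, during which the arm holds its last target.

## Task

Get the opal sample board ready for inspection: first lift the glass jar out of the viewing stand and set it down gently, upright and wholly on the round cork mat. Then lean the sample board in the stand with the stones facing up and out, its lower end down on the base plate against the brass toe strip, its upper end resting squarely against the back panel, and its full width within the stand. Keep the jar upright and do not disturb the stone tray, the small pot or the file.

Things in the scene. Friction and masses are not known exactly. Their poses are not given: they have to be found in the camera images.
- stand: fixed viewing stand, 130 mm wide (y). Origin: on the table under the middle of the bay; x points from brass toe strip to back panel, z up. Dark base plate 10 mm thick. Toe strip: inner face at x = -73 mm, 10 mm thick, top at z = 26 mm. Pale upright back panel: inner face at x = +73 mm, 12 mm thick, top at z = 135 mm. Bay between them 146 mm deep, open at both sides.
- jar: closed glass jar of stones with white lid, standing in the bay of the stand on the base plate. Round, 56 mm diameter up to 94 mm high, then a lid of 51 mm diameter up to 112 mm. About 0.2 to 0.4 kg. Origin: centre of its underside, z up.
- mat: fixed round cork mat, 100 mm diameter, 6 mm thick, flat on the table. Origin: centre of its underside.
- board: pale wooden board, 180 (x) by 50 (y) by 10 mm (z), 0.1 to 0.16 kg, lying flat on the rest block, ten domed stones 4 mm high on top. Origin: centre of its underside; z points out of the stone side. Either end may be the lower one. Leaned home it rises at about 39 degrees from level, origin 67 mm above the table and 3 mm beyond the middle of the bay, towards the panel.
- riser: fixed grey rest block under the board, 110 mm (x) by 36 mm (y) by 30 mm high, so the board overhangs it all round. Origin: centre of its underside.
- tray: bystander: open wooden tray of dark stones, 100 (x) by 150 mm (y), 30 mm high. Origin: centre of its underside.
- pot: bystander: small round lidded pot, 56 mm diameter, 40 mm high. Origin: centre of its underside.
- file: bystander: flat file with wooden handle lying along its y axis, from y = -95 mm (handle) to y = +100 mm, 22 mm wide, 22 mm high at the handle. Origin: at its underside, near the middle.
There are look-alikes about, which are no part of the job. What is meant by the board is not pink, and is the larger of those in its own colour.

How it is judged (in metres and radians):
On the way, in this order (a step that is already met when the one before it is completed fails the run):
1. the jar stands upright on the cork mat, let go (horizontal distance between jar and mat below 0.025 m and z of jar in the frame of mat below 0.012 m and angle between jar's own z axis and vertical below 0.1 rad and linear speed of jar below 0.03 m/s and contact force between jar and the fingers below 0.1 N), for 0.3 s.
2. the board leans in the stand, let go (angle between board's own z axis and vertical between 0.6 and 0.77 rad and angle between the y axis of board and the y axis of stand, either way round below 0.2 rad and x of board in the frame of stand between -0.012 and 0.014 m and y of board in the frame of stand between -0.04 and 0.04 m and z of board in the frame of stand between 0.055 and 0.082 m and contact force between board and the fingers below 0.1 N and linear speed of board below 0.03 m/s and angular speed of board below 0.2 rad/s), for 0.2 s.
At the end, for the whole second after the job is handed in: Jar upright on the mat, axis within 25 mm of its centre. Board leaning in the stand, stones out, 34 to 44 degrees from level, foot within about 9 mm of the strip, square within 0.2 rad, middle within 40 mm of the stand's centre line, origin 55 to 82 mm high. Both released and at rest (all of step 1 and all of step 2); the robot touches nothing.
It fails at once if the jar is tipped by more than about 34 degrees (angle between jar's own z axis and vertical above 0.6 rad).
It fails at once if the jar is dropped or banged down (over 60 N on the mat, or over 80 N on the stand) (contact force between jar and mat above 60 N or contact force between jar and stand above 80 N).
It fails at once if the tray is moved by more than 25 mm (distance of tray from where it was at the start of the episode above 0.025 m).
It fails at once if the pot is moved by more than 25 mm (distance of pot from where it was at the start of the episode above 0.025 m).
It fails at once if the file is moved by more than 25 mm (distance of file from where it was at the start of the episode above 0.025 m).
It also fails if it takes over 59 s, if anything falls off the work surface, if the arm or the gripper's body presses on something with over 40 N, if the wrist force passes 120 N, or if a joint passes its speed limit or range.

## Working session

There is one attempt and no reset: what is moved stays moved. The work goes in short steps, Python scripts to look and compute and a tool call to move; the robot and the scene stay as the last step left them, time stands still between calls to the robot, and variables do not carry over. Pictures are saved under pics/ and viewed, and the job is handed in when it is done.

Besides the shell and the picture viewer there is one more tool, called after "Call:" as name([rows], argument=value, ...), one row to a line, values as JSON. move_arm: Moves the arm, as the interface text tells. Its arguments: {"type":"object","properties":{"series":{"type":"array","items":{"type":"array"}},"force":{"type":"number"}},"required":["series"]}

```bash
mkdir -p pics; ls; python3 - <<'E'
from rig import ctrl
import cv2,numpy as np
print(ctrl.sense())
for n in ["scene","side","wrist"]:
    m=ctrl.camera_model(n); print(n,m)
    p,d=ctrl.capture(n)
    cv2.imwrite(f"pics/{n}0.png",p[:,:,::-1]); np.savez(f"{n}0.npz",p=p,d=d,**{k:np.array(v) for k,v in m.items()})
E
```

```text
pics
{'time_s': 0.0, 'joints': array([ 9.59582555e-01,  3.13443981e-01,  1.49846520e+00,  2.49047692e-05,
        1.33099063e+00, -2.23373804e-01]), 'dq': array([-0.00154416,  0.00081036, -0.00099929,  0.00124741,  0.0013082 ,
       -0.00060481]), 'tau': array([ 5.49304095e-04, -4.12263072e+01, -2.59746820e+01, -1.35923760e-04,
        4.15820061e-03,  3.00662023e-06]), 'eef_pos': array([198.44274437, 485.86518342, 303.3275104 ]), 'ee_rot': array([-2.75944023e-04,  1.92709743e-01,  9.81255587e-01, -5.92593240e-04]), 'force': array([ 0.03405292, -0.26778973,  0.74473785]), 'wrist_torque': array([ 0.03774847, -0.01493036,  0.01870745]), 'grip_width': 1.0001371193403437}
scene {'fov_y': 53.29898755612622, 'cx': 273.662844649513, 'cy': 198.28335931422035, 'dist_coeffs': array([-0.02241305,  0.        ,  0.        ,  0.        ,  0.        ]), 'rvec': array([ 1.77566757,  1.89472895, -0.65883973]), 'tvec': array([  86.57096442, -399.23517123, 1326.47466264])}
side {'fov_y': 48.81749130404923, 'cx': 278.9749747435246, 'cy': 206.28444469319183, 'dist_coeffs': array([0.00199338, 0.        , 0.        , 0.        , 0.        ]), 'rvec': array([ 0.16605115, -2.75309639,  1.35048204]), 'tvec': array([556.42358101, 141.2827914 , 957.20761883])}
wrist {'fov_y': 59.04037213807633, 'cx': 275.2726407640383, 'cy': 207.15350997414518, 'dist_coeffs': array([-0.07323192,  0.        ,  0.        ,  0.        ,  0.        ]), 'rvec': array([-2.40729044, -1.61980133, -0.22536127]), 'tvec': array([-524.47870344,  -37.57510584,  378.32121354])}
```

View pics/scene0.png

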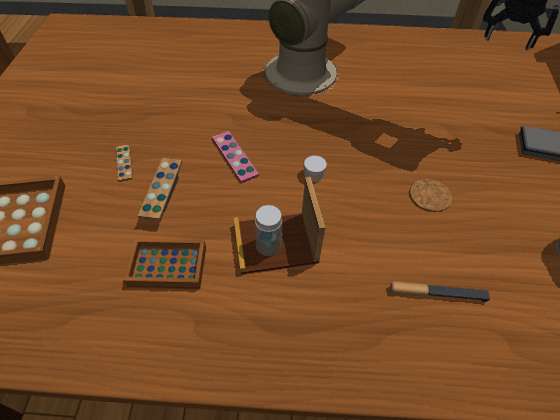

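View pics/side0.png

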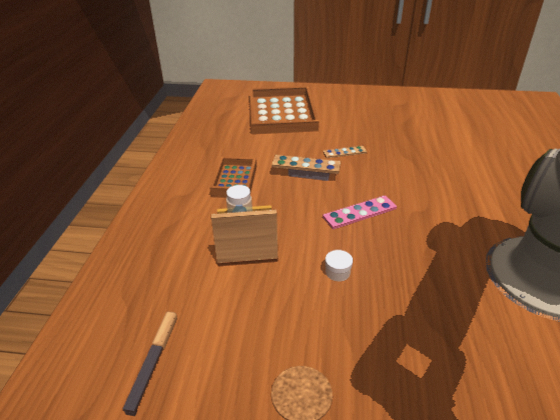

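View pics/wrist0.png

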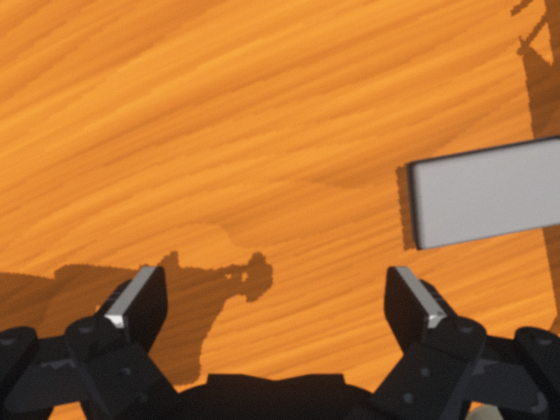

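```bash
cat > h.py <<'E'
import cv2,numpy as np
def load(f):
    z=np.load(f); return {k:z[k] for k in z.files}
def K(m):
    f=210/np.tan(np.radians(float(m['fov_y']))/2); return np.array([[f,0,float(m['cx'])],[0,f,float(m['cy'])],[0,0,1.]])
def rays(m,uv):
    n=cv2.undistortPoints(np.array(uv,float).reshape(-1,1,2),K(m),m['dist_coeffs']).reshape(-1,2)
    R=cv2.Rodrigues(m['rvec'])[0]; c=-R.T@m['tvec'].reshape(3)
    return c,R,np.c_[n,np.ones(len(n))]
def plane(m,uv,z):
    c,R,d=rays(m,uv); w=d@R; return c+w*((z-c[2])/w[:,2])[:,None]
def cloud(m):
    v,u=np.mgrid[0:420,0:560]; c,R,d=rays(m,np.c_[u.ravel(),v.ravel()])
    D=m['d'].ravel()[:,None]; X=(d*D-m['tvec'].reshape(1,3))@R
    X[D[:,0]<=0]=np.nan
    return X.reshape(420,560,3)
E
python3 - <<'E'
from h import *
for n in ["scene","side"]:
    m=load(n+"0.npz"); p=m['p'][:,:,::-1]
    np.set_printoptions(precision=1,suppress=True)
    X=cloud(m)
    pts={'scene':[(430,195),(268,212),(315,162),(160,190),(124,162),(235,155),(240,243),(312,215),(165,264),(440,292),(280,262)],'side':[(300,393),(238,192),(339,258),(306,165),(246,240),(235,175)]}[n]
    for q in pts: print(n,q,X[q[1],q[0]])
m=load("scene0.npz");cv2.imwrite("pics/c1.png",cv2.resize(m['p'][110:310,100:360,::-1],None,fx=3,fy=3,interpolation=cv2.INTER_CUBIC))
m=load("side0.npz");cv2.imwrite("pics/c2.png",cv2.resize(m['p'][130:290,190:410,::-1],None,fx=3.5,fy=3.5,interpolation=cv2.INTER_CUBIC))
E
```

```text
scene (430, 195) [487.7 320.9   8.6]
scene (268, 212) [650.7 -58.1 123.5]
scene (315, 162) [429.4  41.3  41.7]
scene (160, 190) [ 543.9 -315.9   42.6]
scene (124, 162) [ 429.8 -443.5    7.6]
scene (235, 155) [ 388.1 -162.7   10. ]
scene (240, 243) [ 664.4 -117.6   25.7]
scene (312, 215) [642.4  29.7 110.2]
scene (165, 264) [ 716.2 -271.9    8.2]
scene (440, 292) [748.9 293.9  18.5]
scene (280, 262) [696.4 -29.8  10.6]
side (300, 393) [484.6 325.3   4. ]
side (238, 192) [655.1 -53.6 121.8]
side (339, 258) [431.2  41.4  40.7]
side (306, 165) [ 527.2 -303.5   40.1]
side (246, 240) [623.6  38.6  68.5]
side (235, 175) [ 717.9 -284.5    7.5]
```

View pics/c1.png

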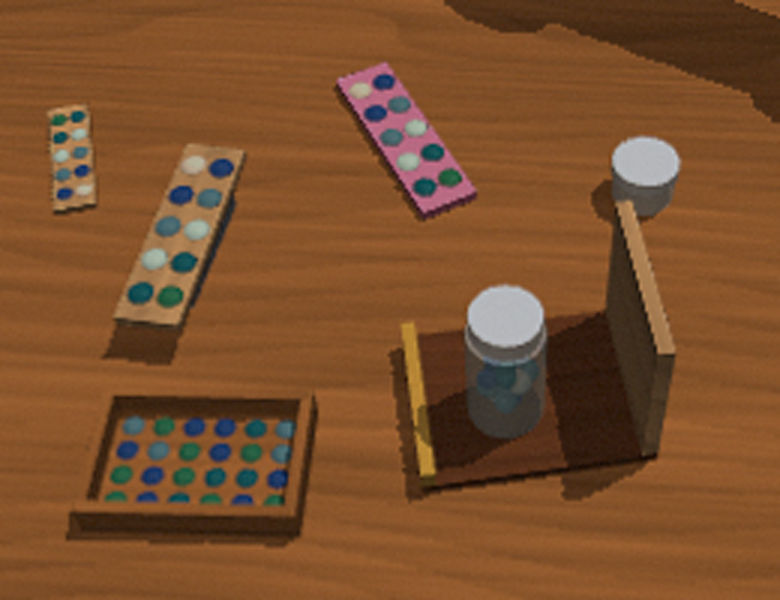

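View pics/c2.png

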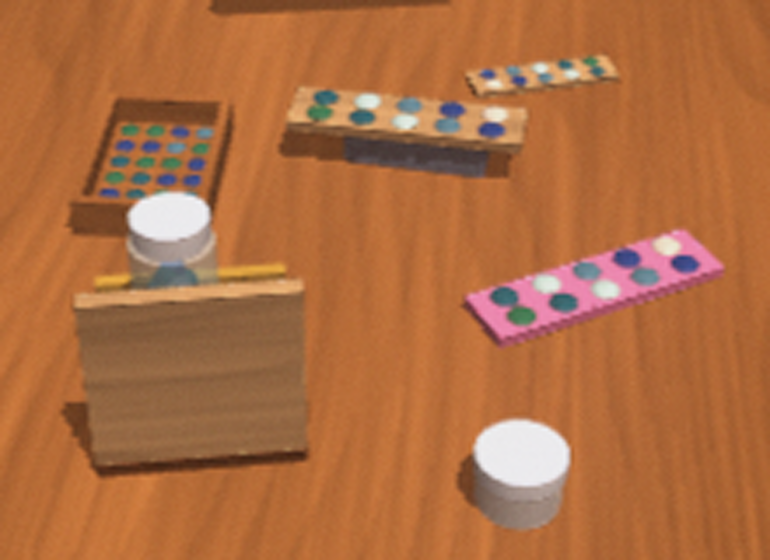

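```bash
cat > meas.py <<'E'
from h import *
np.set_printoptions(precision=1,suppress=True)
def rect(m,mask,z):
    n,l,s,c=cv2.connectedComponentsWithStats(mask.astype(np.uint8)); i=1+np.argmax(s[1:,4]); v,u=np.where(l==i)
    P=plane(m,np.c_[u,v],z)[:,:2].astype(np.float32); r=cv2.minAreaRect(P)
    (w,h),a=r[1],r[2]
    if w<h: w,h,a=h,w,a+90
    return np.array(r[0]),(w,h),a%180,s[i,4]
def allm(tag,names=("scene","side")):
    for n in names:
        m=load(n+tag+".npz"); X=cloud(m); hsv=cv2.cvtColor(m['p'],cv2.COLOR_RGB2HSV).astype(int); H,S,V=hsv[...,0],hsv[...,1],hsv[...,2]
        print(n)
        x,y,z=X[...,0],X[...,1],X[...,2]
        near=lambda cx,cy,r:(np.hypot(x-cx,y-cy)<r)
        for nm,k,zz in [("lid",near(652,-55,45)&(z>95)&(S<70)&(V>120),122),("mat",near(486,322,75)&(H<25)&(S<200)&(z>3),6)]:
            print(nm,rect(m,k,zz))
        print("board",rect(m,near(535,-310,130)&(z>34)&(z<55),40))
        print("toe",rect(m,near(664,-118,90)&(H>17)&(H<30)&(S>150)&(V>90),26))
        print("paneltop",rect(m,near(640,30,110)&(z>128)&(y>0),135))
        b=near(640,30,110)&(z>40)&(z<115)&(y>0); A=X[b]; c=np.median(A,0); d=np.linalg.svd(A[:,:2]-A[:,:2].mean(0),full_matrices=False)[2][0]; print("panelface",A.mean(0),np.degrees(np.arctan2(d[1],d[0])),b.sum())
E
python3 -c "
from meas import *
allm('0')
for n,q in [('scene',(431,195)),('scene',(205,198)),('scene',(138,175)),('scene',(240,243)),('side',(300,393))]:
    m=load(n+'0.npz'); print(q,cv2.cvtColor(m['p'],cv2.COLOR_RGB2HSV)[q[1],q[0]])
"
```

```text
scene
lid (array([656.5, -57.7]), (49.416900634765625, 48.08848571777344), 71.78881072998047, np.int32(407))
mat (array([483.9, 323.3]), (104.24723052978516, 97.16483306884766), 139.48422241210938, np.int32(1039))
board (array([ 532.2, -317.9]), (184.61892700195312, 53.568519592285156), 175.54607391357422, np.int32(1365))
toe (array([ 662.1, -120.9]), (129.39401245117188, 9.910222053527832), 13.361320495605469, np.int32(224))
paneltop (array([628.7,  31.6]), (134.64637756347656, 14.005350112915039), 13.03618049621582, np.int32(370))
panelface [643.7  31.2  78.8] 15.030963185720385 521
side
lid (array([652.5, -41.5]), (78.79660034179688, 49.11732482910156), 105.82654476165771, np.int32(422))
mat (array([483.2, 323.1]), (97.94171905517578, 92.79621887207031), 6.878746032714844, np.int32(2677))
board (array([ 530.2, -310.9]), (179.8930206298828, 60.6150016784668), 175.24232482910156, np.int32(789))
toe (array([ 620.8, -128.6]), (43.26481628417969, 7.837230205535889), 6.186938285827637, np.int32(43))
paneltop (array([625. ,  38.7]), (127.2134017944336, 21.280536651611328), 12.819621086120605, np.int32(401))
panelface [625.5  39.3  78.6] 12.859344035225803 1751
(431, 195) [ 15 146 143]
(205, 198) [ 14 178 133]
(138, 175) [ 13 180 142]
(240, 243) [ 18 179 187]
(300, 393) [ 14 153 180]
```

```bash
cat >> h.py <<'E'
from scipy.spatial.transform import Rotation as Ro
def shift(target,jaw_deg,pos=None,q=None):
    "tool-frame shift & yaw from pose to target xyz, jaw angle deg (mod 180)"
    if pos is None:
        from rig import ctrl
        s=ctrl.sense(); pos,q=s['eef_pos'],s['ee_rot']; print(np.round(s['time_s'],2),np.round(pos,1),np.round(s['force'],1),np.round(s['grip_width'],3),'j6',np.round(s['joints'],2))
    R=Ro.from_quat(np.r_[q[1:],q[0]]).as_matrix()
    a=np.degrees(np.arctan2(R[1,1],R[0,1])); 
    d=(a-jaw_deg+90)%180-90
    print('jaw',round(a,2),'shift',np.round(R.T@(np.array(target)-pos),1),'yaw',round(d,1))
E
python3 -c "
from h import *
shift([655.5,-56.5,303],12.9)"
```

```text
0.15 [198.5 485.9 303.5] [0.2 0.2 1.4] 0.998 j6 [ 0.96  0.31  1.5   0.    1.33 -0.22]
jaw 67.78 shift [-6.282e+02 -3.293e+02  6.000e-01] yaw 54.9
```

Call:
move_arm([
  [[-628,-329,0],55,1],
  [[-628,-329,0],55,1],
  [[-628,-329,0],55,1],
  [[-628,-329,0],55,1],
  [[-628,-329,0],55,1],
  [[-628,-329,0],55,1],
  [[-628,-329,0],55,1],
  [[-628,-329,0],55,1],
  [[-628,-329,0],55,1],
  [[-628,-329,0],55,1],
])

```text
time_s: 1.4
eef_pos: [602.4, 6.4, 303.7]
ee_rot: [-0.0, 0.624, 0.781, -0.0]
force: [0.4, 0.3, -0.3]
grip_width: 0.998
```

```bash
python3 -c "
from h import *
shift([655.5,-56.5,303],12.9)"
```

```text
1.4 [602.4   6.4 303.7] [ 0.4  0.3 -0.3] 0.998 j6 [-0.18  0.49  1.25  0.    1.41 -0.41]
jaw 12.77 shift [-73.   37.9   0.7] yaw -0.1
```

Call:
move_arm([
  [[-70,36,0],0,1],
  [[-70,36,0],0,1],
  [[-70,36,0],0,1],
  [[-70,36,0],0,1],
])

```text
time_s: 1.9
eef_pos: [651.5, -51.2, 304.0]
ee_rot: [-0.0, 0.624, 0.782, -0.0]
force: [0.0, 0.1, -0.3]
grip_width: 0.998
```

```bash
cat > cap.py <<'E'
import sys
from rig import ctrl
import cv2,numpy as np
tag=sys.argv[1]
for n in sys.argv[2:]:
    m=ctrl.camera_model(n); p,d=ctrl.capture(n)
    cv2.imwrite(f"pics/{n}{tag}.png",p[:,:,::-1]); np.savez(f"{n}{tag}.npz",p=p,d=d,**{k:np.array(v) for k,v in m.items()})
E
python3 cap.py 1 wrist; python3 -c "
from h import *
shift([655.5,-56.5,303],12.9)"
```

```text
1.95 [651.5 -51.  304.2] [-0.5  0.5  0.1] 0.998 j6 [-0.26  0.61  1.05  0.    1.48 -0.48]
jaw 12.85 shift [-6.2  2.7  1.2] yaw -0.1
```

View pics/wrist1.png

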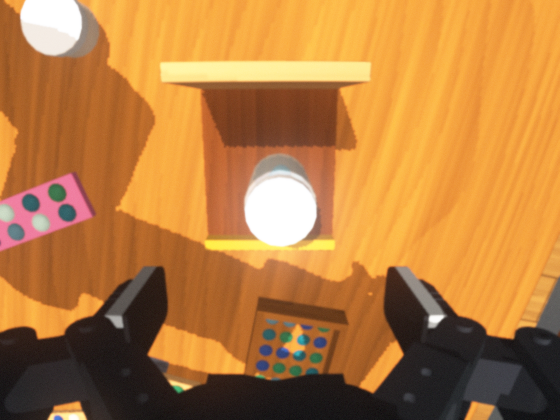

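```bash
python3 - <<'E'
from meas import *
m=load("wrist1.npz"); hsv=cv2.cvtColor(m['p'],cv2.COLOR_RGB2HSV).astype(int); H,S,V=hsv[...,0],hsv[...,1],hsv[...,2]
print(hsv[244,270],hsv[72,270],hsv[210,280],hsv[158,280])
v,u=np.mgrid[0:420,0:560]
print('lid',rect(m,(S<60)&(V>170)&(v>165)&(v<255)&(u>230)&(u<330),122))
print('toe',rect(m,(H>17)&(H<32)&(S>180)&(V>120)&(abs(v-244)<10)&(u>190)&(u<350),26))
X=cloud(m)
print('panel',rect(m,(X[...,2]>125)&(v<100)&(u>140),135))
print(X[210,280],X[72,270],X[244,270])
E
```

```text
[ 26  15 255] [ 25  99 255] [  0   0 255] [ 13  48 155]
lid (array([656.7, -54.3]), (56.83650588989258, 51.0038948059082), 104.64545917510986, np.int32(4497))
toe (array([ 608.4, -130.8]), (22.043548583984375, 14.647490501403809), 6.925307750701904, np.int32(133))
panel (array([626.9,  32.4]), (129.1936798095703, 12.510971069335938), 12.947263717651367, np.int32(4440))
[656.9 -55.2 122.3] [630.   32.8 135.1] [655.7 -82.4 120.9]
```

Call:
move_arm([
  [[-6,4,40],0,1],
  [[-6,4,85],0,1],
  [[-6,4,125],0,1],
  [[-6,4,150],0,1],
  [[-6,4,163],0,1],
  [[-6,4,168],0,1],
  [[-6,4,168],0,1],
])

```text
time_s: 2.82
eef_pos: [657.4, -57.0, 136.7]
ee_rot: [0.001, 0.624, 0.781, 0.0]
force: [0.3, 0.3, -0.6]
grip_width: 1.002
```

```bash
python3 cap.py 2 wrist; python3 -c "
from h import *
shift([656.5,-56,134],12.9)"
```

```text
2.88 [657.5 -57.1 137. ] [ 0.5 -0.5 -0. ] 1.004 j6 [-0.26  0.76  1.23 -0.    1.15 -0.49]
jaw 12.79 shift [ 1.3 -0.8  3. ] yaw -0.1
```

View pics/wrist2.png

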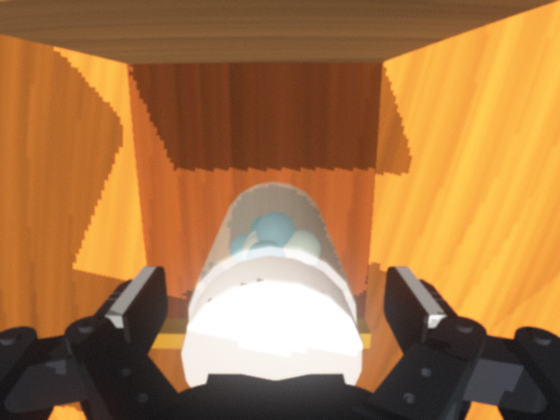

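Call:
move_arm([
  [[1,-1,4],0,1],
  [[1,-1,4],0,0],
  [[1,-1,4],0,0],
  [[1,-1,4],0,0],
  [[1,-1,4],0,0],
  [[1,-1,4],0,0],
  [[1,-1,4],0,0],
  [[1,-1,4],0,0],
], force=40)

```text
time_s: 3.88
eef_pos: [656.4, -56.5, 132.6]
ee_rot: [0.001, 0.624, 0.781, 0.0]
force: [1.7, -0.0, 5.1]
grip_width: 0.646
```

Gripped (0.646 × 85 ≈ 55 mm). Lift gently.

Call:
move_arm([
  [[0,0,-3],0,0],
  [[0,0,-12],0,0],
  [[0,0,-30],0,0],
  [[0,0,-60],0,0],
  [[0,0,-100],0,0],
  [[0,0,-140],0,0],
  [[0,0,-165],0,0],
  [[0,0,-170],0,0],
  [[0,0,-170],0,0],
])

```text
time_s: 5.0
eef_pos: [655.8, -56.3, 301.4]
ee_rot: [-0.0, 0.624, 0.781, -0.0]
force: [-0.7, 0.3, -3.6]
grip_width: 0.651
```

```bash
python3 cap.py 3 wrist side; python3 -c "
from h import *
shift([483.5,323,300],12.9)"
```

```text
5.1 [655.7 -56.3 300.5] [-0.3 -0.5 -3.3] 0.648 j6 [-0.26  0.62  1.04 -0.    1.48 -0.49]
jaw 12.78 shift [408.  -84.1   1.1] yaw -0.1
```

View pics/side3.png

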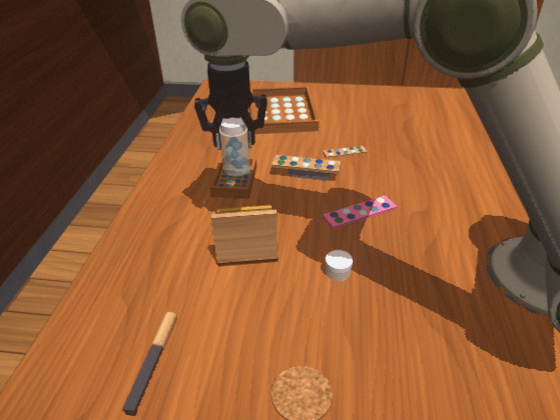

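Call:
move_arm([
  [[20,-4,0],0,0],
  [[60,-12,0],0,0],
  [[110,-23,0],0,0],
  [[160,-33,0],0,0],
  [[210,-43,0],0,0],
  [[260,-54,0],0,0],
  [[310,-64,0],0,0],
  [[355,-73,0],0,0],
  [[390,-81,0],0,0],
  [[405,-84,0],0,0],
])

```text
time_s: 6.35
eef_pos: [483.5, 321.4, 301.1]
ee_rot: [-0.0, 0.623, 0.782, -0.001]
force: [0.4, -0.6, -2.1]
grip_width: 0.648
```

Call:
move_arm([
  [[3,0,0],0,0],
  [[3,0,20],0,0],
  [[3,0,60],0,0],
  [[3,0,100],0,0],
  [[3,0,130],0,0],
  [[3,0,145],0,0],
  [[3,0,150],0,0],
  [[3,0,150],0,0],
])

```text
time_s: 7.35
eef_pos: [484.3, 322.8, 152.6]
ee_rot: [0.0, 0.624, 0.781, 0.0]
force: [0.9, 0.1, -2.4]
grip_width: 0.647
```

```bash
python3 cap.py 4 wrist side; python3 -c "
from h import *
shift([483.5,323,129],12.9)"
```

```text
7.45 [484.3 323.1 153. ] [ 0.6 -0.5 -2. ] 0.648 j6 [ 0.39  0.59  1.5  -0.    1.05  0.16]
jaw 12.78 shift [ 0.1 -0.8 24. ] yaw -0.1
```

View pics/side4.png

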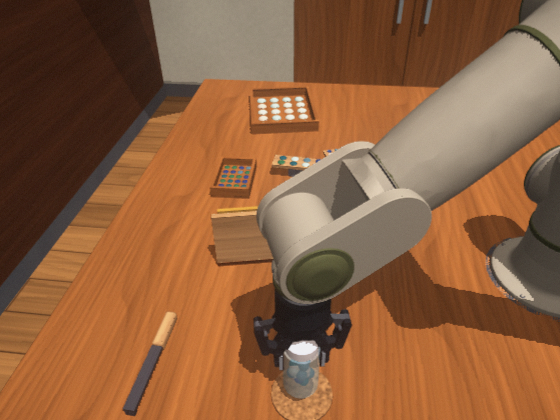

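View pics/wrist4.png

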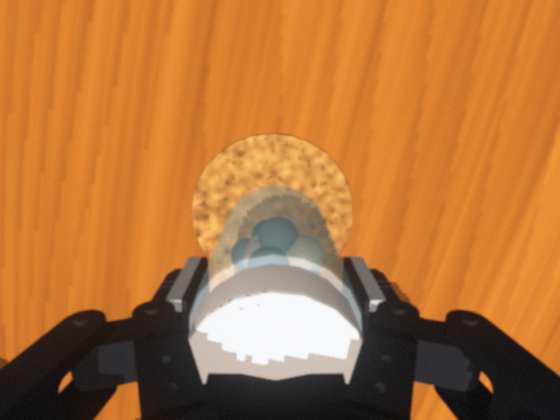

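Call:
move_arm([
  [[0,-1,7],0,0],
  [[0,-1,14],0,0],
  [[0,-1,18],0,0],
  [[0,-1,20],0,0],
  [[0,-1,21],0,0],
  [[0,-1,22],0,0],
  [[0,-1,22],0,0],
])

```text
time_s: 8.32
eef_pos: [482.9, 322.7, 129.9]
ee_rot: [0.0, 0.624, 0.781, 0.0]
force: [-0.4, -0.4, -2.8]
grip_width: 0.646
```

Call:
move_arm([
  [[0,0,0.7],0,0],
  [[0,0,1.4],0,0],
  [[0,0,2],0,0],
  [[0,0,2],0,0],
])

```text
time_s: 8.82
eef_pos: [482.9, 322.8, 128.6]
ee_rot: [0.0, 0.624, 0.781, 0.0]
force: [-3.4, -1.6, 5.9]
grip_width: 0.645
```

Call:
move_arm([
  [[0,0,0],0,0.75],
  [[0,0,0],0,0.85],
  [[0,0,0],0,1],
  [[0,0,0],0,1],
  [[0,0,0],0,1],
  [[0,0,0],0,1],
])

```text
time_s: 9.57
eef_pos: [482.8, 322.8, 127.9]
ee_rot: [0.0, 0.624, 0.781, 0.0]
force: [1.0, -0.4, -0.1]
grip_width: 0.998
```

Call:
move_arm([
  [[0,0,-10],0,1],
  [[0,0,-40],0,1],
  [[0,0,-90],0,1],
  [[0,0,-140],0,1],
  [[0,0,-175],0,1],
  [[0,0,-175],0,1],
])

```text
time_s: 10.32
eef_pos: [483.3, 323.0, 306.4]
ee_rot: [0.002, 0.624, 0.781, 0.003]
force: [0.0, 0.5, 0.4]
grip_width: 1.002
```

```bash
python3 cap.py 5 wrist scene; python3 -c "
from h import *
shift([531.5,-316,303],175.4-90)"
```

```text
10.42 [482.6 322.6 302.8] [ 0.7 -0.6 -0.4] 1.0 j6 [ 0.39  0.44  1.32 -0.    1.38  0.16]
jaw 12.78 shift [-6.336e+02 -9.360e+01 -2.000e-01] yaw -72.6
```

View pics/scene5.png

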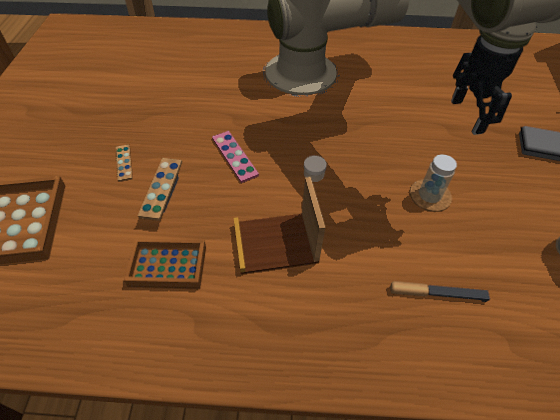

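View pics/wrist5.png

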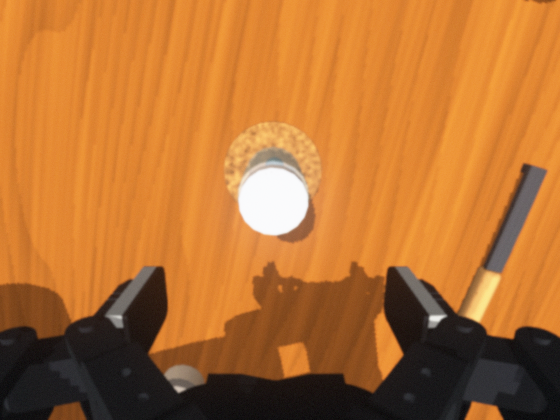

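```bash
python3 -c "
from h import *
shift([507,-314,303],85.4)"
```

```text
10.42 [482.6 322.6 302.8] [ 0.7 -0.6 -0.4] 1.0 j6 [ 0.39  0.44  1.32 -0.    1.38  0.16]
jaw 12.78 shift [-6.263e+02 -1.171e+02 -2.000e-01] yaw -72.6
```

Call:
move_arm([
  [[-627,-118,0],-72.5,1],
  [[-627,-118,0],-72.5,1],
  [[-627,-118,0],-72.5,1],
  [[-627,-118,0],-72.5,1],
  [[-627,-118,0],-72.5,1],
  [[-627,-118,0],-72.5,1],
  [[-627,-118,0],-72.5,1],
  [[-627,-118,0],-72.5,1],
  [[-627,-118,0],-72.5,1],
  [[-627,-118,0],-72.5,1],
])

```text
time_s: 11.68
eef_pos: [504.2, -256.6, 301.7]
ee_rot: [-0.001, 0.041, 0.999, 0.001]
force: [0.1, 0.0, -0.5]
grip_width: 1.002
```

```bash
python3 -c "
from h import *
shift([507,-314,303],85.4)"
```

```text
11.68 [ 504.2 -256.6  301.7] [ 0.1  0.  -0.5] 1.002 j6 [-0.68  0.41  1.37  0.    1.37 -2.17]
jaw 85.27 shift [ -7.6 -57.   -1.4] yaw -0.1
```

Call:
move_arm([
  [[-7,-55,0],0,1],
  [[-7,-55,0],0,1],
  [[-7,-55,0],0,1],
])

```text
time_s: 12.05
eef_pos: [507.0, -309.5, 301.9]
ee_rot: [-0.001, 0.041, 0.999, 0.001]
force: [-0.0, -0.0, -0.5]
grip_width: 0.997
```

```bash
python3 cap.py 6 wrist; python3 -c "
from meas import *
shift([507,-314,303],85.4)
m=load('wrist6.npz'); X=cloud(m); z=X[...,2]; print(rect(m,(z>33)&(z<50)&(X[...,0]<660)&(X[...,0]>400),40))"
```

```text
12.1 [ 507.2 -309.   302.3] [0.4 0.2 0. ] 1.003 j6 [-0.7  0.5  1.3  0.   1.4 -2.2]
jaw 85.33 shift [-0.2 -5.  -0.7] yaw -0.1
(array([ 529.8, -317.6]), (179.30477905273438, 50.039669036865234), 175.65518951416016, np.int32(10007))
```

View pics/wrist6.png

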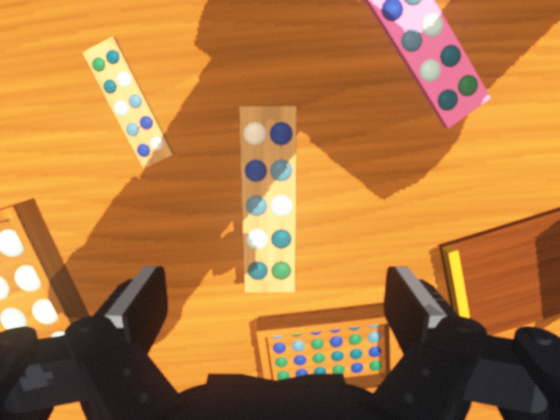

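```bash
python3 -c "
from meas import *
shift([495,-315,93],85.65)"
```

```text
12.1 [ 507.2 -309.   302.3] [0.4 0.2 0. ] 1.003 j6 [-0.7  0.5  1.3  0.   1.4 -2.2]
jaw 85.33 shift [ 11.4  -7.2 209.4] yaw -0.3
```

Call:
move_arm([
  [[12,-6,20],-0.3,1],
  [[12,-6,70],-0.3,1],
  [[12,-6,120],-0.3,1],
  [[12,-6,160],-0.3,1],
  [[12,-6,180],-0.3,1],
  [[12,-6,180],-0.3,1],
])

```text
time_s: 12.85
eef_pos: [494.6, -313.5, 122.0]
ee_rot: [-0.001, 0.038, 0.999, 0.001]
force: [-0.9, -0.6, 1.0]
grip_width: 1.001
```

```bash
python3 cap.py 7 wrist; python3 -c "
from meas import *
shift([495,-315,93],85.65)"
```

```text
12.9 [ 495.  -314.1  123.3] [0.8 0.2 0.6] 1.003 j6 [-0.8  0.6  1.5  0.   1.  -2.3]
jaw 85.65 shift [-0.1 -0.9 30.3] yaw 0.0
```

View pics/wrist7.png

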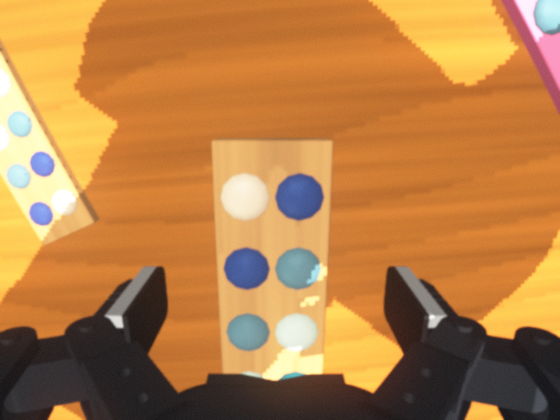

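Centred between the fingers, board square. Descend and grip with 25 N.

Call:
move_arm([
  [[0,-1,15],0,1],
  [[0,-1,25],0,1],
  [[0,-1,30],0,1],
  [[0,-1,30],0,0],
  [[0,-1,30],0,0],
  [[0,-1,30],0,0],
  [[0,-1,30],0,0],
  [[0,-1,30],0,0],
  [[0,-1,30],0,0],
  [[0,-1,30],0,0],
], force=25)

```text
time_s: 14.15
eef_pos: [494.8, -316.2, 93.4]
ee_rot: [0.0, 0.039, 0.999, -0.0]
force: [-0.2, 0.1, 5.9]
grip_width: 0.576
```

Call:
move_arm([
  [[0,0,-3],0,0],
  [[0,0,-15],0,0],
  [[0,0,-40],0,0],
  [[0,0,-80],0,0],
  [[0,0,-120],0,0],
  [[0,0,-160],0,0],
  [[0,0,-195],0,0],
  [[0,0,-200],0,0],
  [[0,0,-200],0,0],
])

```text
time_s: 15.28
eef_pos: [494.4, -315.9, 292.2]
ee_rot: [-0.0, 0.039, 0.999, 0.0]
force: [-1.1, 0.1, -0.4]
grip_width: 0.581
```

```bash
python3 cap.py 8 wrist side; python3 -c "
from meas import *
shift([495,-315,93],85.65)"
```

```text
15.38 [ 494.3 -315.8  291.4] [ 0.8 -0.5 -0.9] 0.575 j6 [-0.8  0.5  1.3 -0.   1.4 -2.3]
jaw 85.58 shift [ -1.    0.5 198.4] yaw -0.1
```

View pics/side8.png

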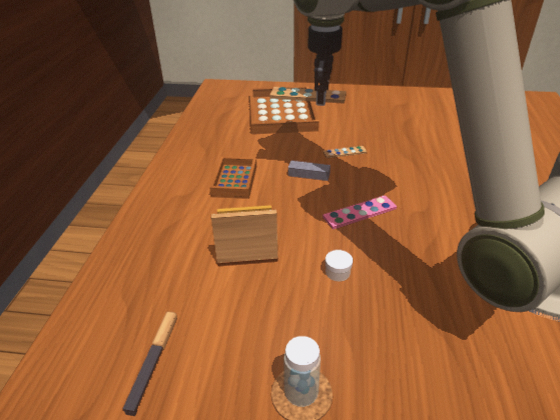

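View pics/wrist8.png

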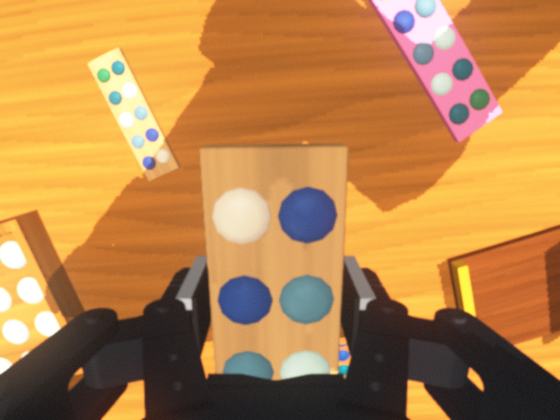

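```bash
python3 -c "
from meas import *
shift([637,-10.6,290],12.9)"
```

```text
15.38 [ 494.3 -315.8  291.4] [ 0.8 -0.5 -0.9] 0.575 j6 [-0.8  0.5  1.3 -0.   1.4 -2.3]
jaw 85.58 shift [-118.7  315.3    1.7] yaw 72.7
```

Call:
move_arm([
  [[-6,15,0],4,0],
  [[-18,48,0],11,0],
  [[-33,88,0],20,0],
  [[-48,128,0],29,0],
  [[-63,168,0],38,0],
  [[-78,208,0],47,0],
  [[-93,248,0],56,0],
  [[-106,282,0],65,0],
  [[-115,305,0],71,0],
  [[-119,315,0],72.7,0],
])

```text
time_s: 16.62
eef_pos: [637.7, -9.7, 291.2]
ee_rot: [-0.001, 0.623, 0.782, -0.001]
force: [-0.1, -0.3, -1.8]
grip_width: 0.577
```

Call:
move_arm([
  [[0,0,0],0,0],
  [[0,0,20],0,0],
  [[0,0,45],0,0],
  [[0,0,60],0,0],
  [[0,0,65],0,0],
  [[0,0,65],0,0],
])

```text
time_s: 17.38
eef_pos: [637.6, -11.4, 228.2]
ee_rot: [0.0, 0.623, 0.782, 0.0]
force: [-0.1, 1.1, -1.2]
grip_width: 0.58
```

```bash
python3 cap.py 9 wrist scene; python3 -c "
from meas import *
shift([637,-10.6,200],12.9)"
```

```text
17.48 [637.8 -11.3 228.8] [ 0.7 -0.1 -1.6] 0.581 j6 [-0.2  0.6  1.2 -0.   1.3 -0.4]
jaw 12.88 shift [ 0.9 -0.7 28.8] yaw -0.0
```

View pics/scene9.png

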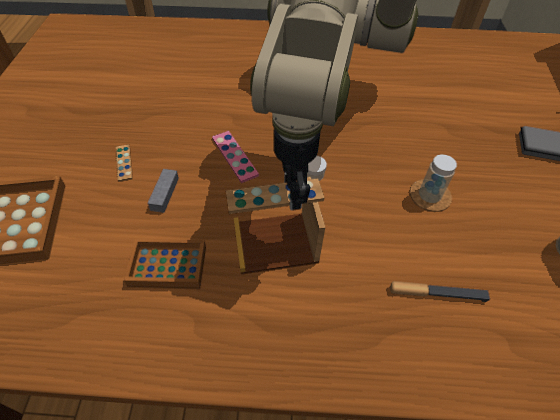

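View pics/wrist9.png

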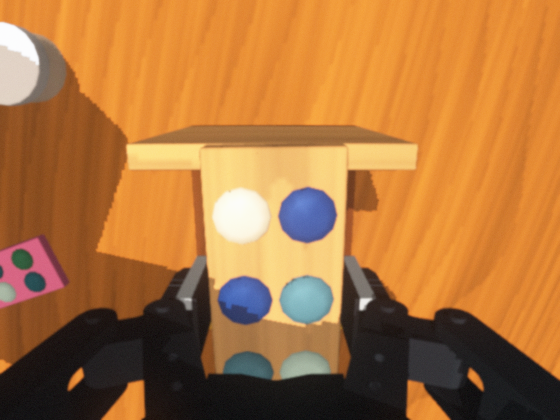

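Call:
move_arm([
  [[1,-1,15],0,0],
  [[1,-1,25],0,0],
  [[1,-1,30],0,0],
  [[1,-1,34],0,0],
  [[1,-1,38],0,0],
  [[2,-1,41],0,0],
  [[2,-1,44],0,0],
  [[2,-1,44],0,0],
], force=20)

```text
time_s: 18.48
eef_pos: [636.3, -9.5, 183.9]
ee_rot: [0.0, 0.623, 0.782, 0.0]
force: [1.9, -3.2, 2.1]
grip_width: 0.58
```

```bash
python3 cap.py 10 wrist scene side; python3 -c "
from meas import *
shift([637,-10.6,166],12.9)
m=load('scene10.npz');cv2.imwrite('pics/c3.png',cv2.resize(m['p'][150:290,200:360,::-1],None,fx=4,fy=4,interpolation=cv2.INTER_CUBIC))
"
```

```text
18.62 [636.2  -9.4 183.9] [ 0.8 -3.5  1.7] 0.576 j6 [-0.2  0.7  1.3  0.   1.2 -0.4]
jaw 12.88 shift [-1.3  0.5 17.9] yaw -0.0
```

View pics/c3.png

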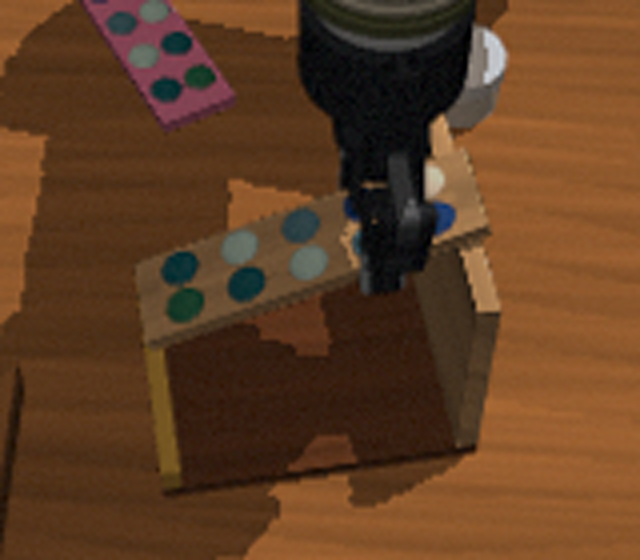

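View pics/wrist10.png

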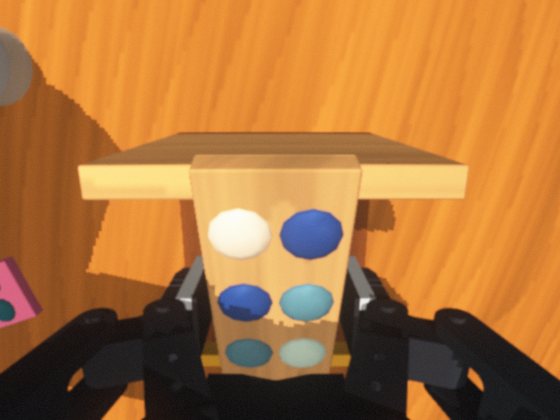

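Call:
move_arm([
  [[1,0,3],0,0],
  [[2,0,6],0,0],
  [[2,0,9],0,0],
  [[3,0,12],0,0],
  [[4,0,15],0,0],
  [[5,0,18],0,0],
  [[5,0,19],0,0],
  [[5,0,19],0,0],
])

```text
time_s: 19.62
eef_pos: [635.2, -4.3, 165.3]
ee_rot: [0.0, 0.623, 0.782, 0.0]
force: [0.1, -2.6, 6.5]
grip_width: 0.582
```

```bash
python3 cap.py 11 wrist scene side; cat > tilt.py <<'E'
from meas import *
import sys
t=sys.argv[1]
c=np.array([644.8,-44.7]); ex=np.array([-.2233,.9747]); ey=np.array([.9747,.2233])
for n in ['scene','side']:
    m=load(n+t+'.npz'); X=cloud(m); xs=(X[...,:2]-c)@ex; ys=(X[...,:2]-c)@ey; z=X[...,2]
    hsv=cv2.cvtColor(m['p'],cv2.COLOR_RGB2HSV)
    k=(abs(ys)<22)&(xs>-68)&(xs<68)&(z>18)&(z<160)&(hsv[...,2]>75)
    # fit line z(x) robustly
    x,zz=xs[k],z[k]
    if len(x)<50: continue
    for _ in range(6):
        p=np.polyfit(x,zz,1); r=zz-np.polyval(p,x); g=abs(r)<max(4,1.5*np.median(abs(r))); x,zz=x[g],zz[g]
    print(n,'tilt',np.degrees(np.arctan(p[0])),'z at x=0',p[1],'x range',x.min(),x.max(),len(x),'y',np.percentile(ys[k],[2,50,98]))
    cv2.imwrite(f'pics/c_{n}{t}.png',cv2.resize(m['p'][(150 if n=='scene' else 130):(290 if n=='scene' else 290),(200 if n=='scene' else 180):(360 if n=='scene' else 340),::-1],None,fx=3.5,fy=3.5,interpolation=cv2.INTER_CUBIC))
E
python3 tilt.py 11; python3 -c "
from meas import *
shift([637,-10.6,166],12.9)"
```

```text
scene tilt 45.420319861874844 z at x=0 76.34826060848141 x range -48.602147388586545 67.78686260152502 507 y [-21.1   1.3  21.5]
19.77 [635.2  -4.4 165.4] [ 0.7 -2.6  6.7] 0.578 j6 [-0.2  0.7  1.3  0.   1.2 -0.4]
jaw 12.88 shift [-6.5  0.4 -0.6] yaw -0.0
```

View pics/c_scene11.png

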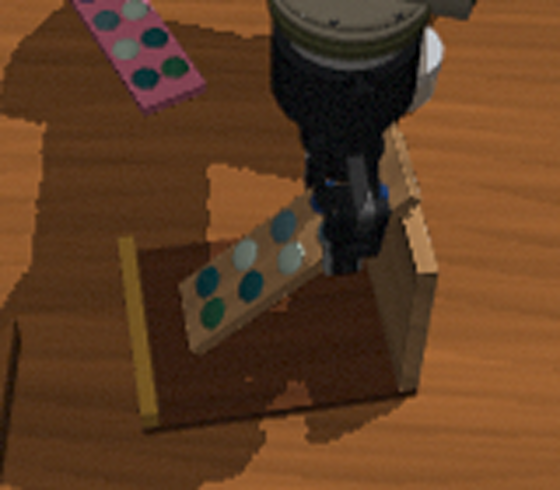

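View pics/wrist11.png

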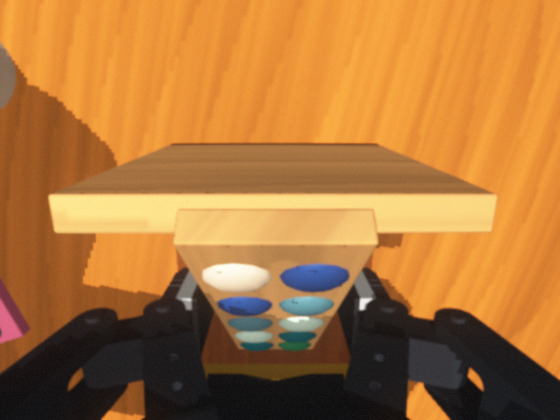

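Call:
move_arm([
  [[-4,0,0],0,0],
  [[-9,0,0],0,0],
  [[-14,0,0],0,0],
  [[-18,0,1],0,0],
  [[-20,0,2],0,0],
  [[-20,0,2],0,0],
])

```text
time_s: 20.52
eef_pos: [639.4, -24.2, 162.7]
ee_rot: [-0.0, 0.623, 0.782, -0.0]
force: [0.6, 0.1, -1.1]
grip_width: 0.576
```

```bash
python3 cap.py 12 scene wrist; python3 tilt.py 12 2>/dev/null; python3 -c "
from meas import *
shift([637,-10.6,166],12.9)"
```

```text
scene tilt 44.75690024049582 z at x=0 94.16638418944338 x range -67.88742482825124 59.410268994993096 588 y [-20.7   1.   21.2]
20.62 [639.4 -24.  162.9] [-0.3 -0.4 -1.5] 0.581 j6 [-0.2  0.7  1.3  0.   1.2 -0.5]
jaw 12.89 shift [13.6  0.6 -3.1] yaw -0.0
```

View pics/c_scene12.png

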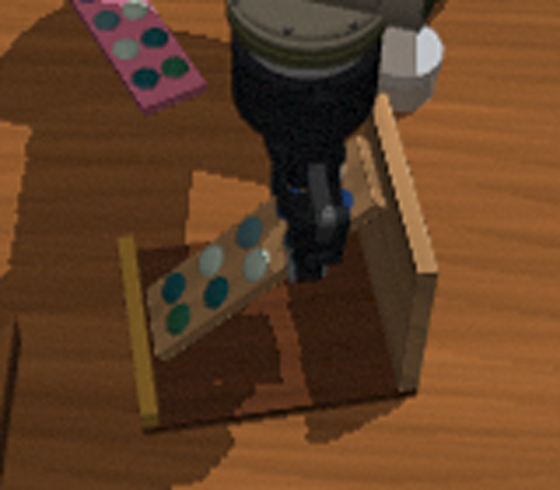

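View pics/wrist12.png

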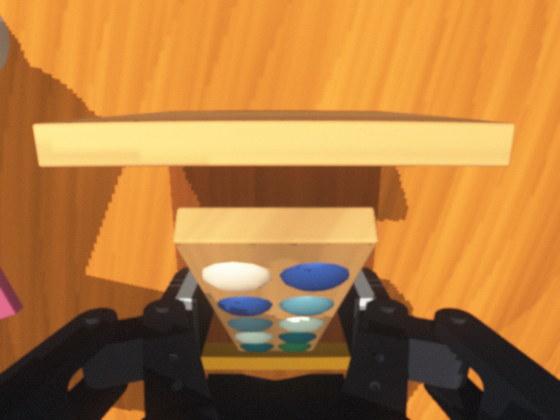

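Tilt is about 45°, the upper end is clear of the panel and the foot is near the strip. Lower to contact.

Call:
move_arm([
  [[0,0,1],0,0],
  [[0,0,2],0,0],
  [[0,0,2.5],0,0],
  [[0,0,2.5],0,0],
])

```text
time_s: 21.12
eef_pos: [639.4, -24.1, 160.4]
ee_rot: [-0.0, 0.623, 0.782, -0.0]
force: [0.0, 0.0, -1.9]
grip_width: 0.576
```

Call:
move_arm([
  [[-1,0,0],0,0],
  [[-2,0,0],0,0],
  [[-3,0,0],0,0],
  [[-3,0,0],0,0],
])

```text
time_s: 21.62
eef_pos: [640.1, -27.0, 160.4]
ee_rot: [-0.0, 0.623, 0.782, 0.0]
force: [-1.0, 1.4, -0.4]
grip_width: 0.58
```

Call:
move_arm([
  [[0,0,0.7],0,0],
  [[0,0,1.4],0,0],
  [[0,0,2],0,0],
  [[0,0,2],0,0],
])

```text
time_s: 22.12
eef_pos: [640.1, -27.0, 158.3]
ee_rot: [-0.0, 0.623, 0.782, -0.0]
force: [-0.1, -0.4, -1.1]
grip_width: 0.577
```

```bash
python3 cap.py 13 scene wrist; python3 tilt.py 13 2>/dev/null; python3 -c "
from meas import *
shift([637,-10.6,166],12.9)"
```

```text
scene tilt 44.85645684257784 z at x=0 92.67648748897834 x range -67.86314037494185 56.20822223634136 558 y [-21.    1.3  21.5]
22.22 [640.1 -27.  158.4] [-0.1 -0.3 -1.2] 0.584 j6 [-0.2  0.7  1.3 -0.   1.1 -0.5]
jaw 12.88 shift [16.7  0.6 -7.6] yaw -0.0
```

View pics/c_scene13.png

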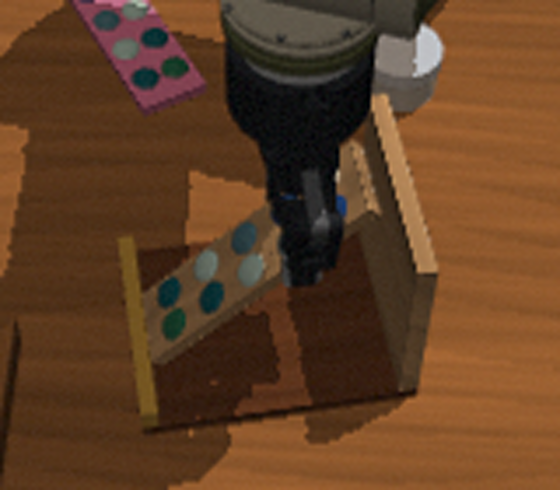

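Call:
move_arm([
  [[0,0,0.7],0,0],
  [[0,0,1.4],0,0],
  [[0,0,2],0,0],
  [[0,0,2],0,0],
])

```text
time_s: 22.72
eef_pos: [640.1, -26.9, 156.6]
ee_rot: [0.0, 0.623, 0.782, 0.0]
force: [-1.1, 1.6, 0.2]
grip_width: 0.577
```

Call:
move_arm([
  [[0,0,0.7],0,0],
  [[0,0,1.4],0,0],
  [[0,0,1.4],0,0],
])

```text
time_s: 23.1
eef_pos: [640.1, -26.5, 155.9]
ee_rot: [-0.0, 0.623, 0.782, 0.0]
force: [-3.5, 4.9, 6.9]
grip_width: 0.577
```

Call:
move_arm([
  [[1,0,1],0,0],
  [[2,0,2],0,0],
  [[3,0,3],0,0],
  [[4,0,4],0,0],
  [[4.5,0,5],0,0],
  [[4.5,0,5],0,0],
])

```text
time_s: 23.85
eef_pos: [639.4, -22.1, 151.1]
ee_rot: [0.001, 0.623, 0.782, 0.001]
force: [-2.1, 4.8, 8.1]
grip_width: 0.581
```

```bash
python3 cap.py 14 scene wrist; python3 tilt.py 14 2>/dev/null; python3 -c "
from meas import *
shift([637,-10.6,166],12.9)"
```

```text
scene tilt 41.25933670002883 z at x=0 82.91442862181654 x range -67.81568349719795 63.86103837007621 615 y [-21.1   0.5  21.3]
23.95 [639.4 -22.2 151.1] [-1.4  4.7  7.8] 0.577 j6 [-0.2  0.7  1.3  0.   1.1 -0.4]
jaw 12.9 shift [ 11.8   0.3 -14.9] yaw -0.0
```

View pics/c_scene14.png

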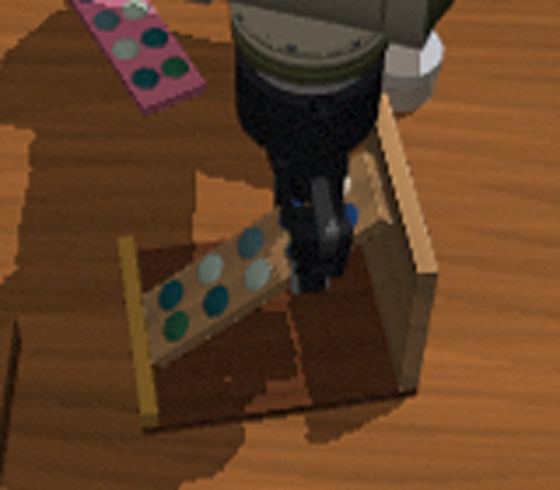

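View pics/wrist14.png

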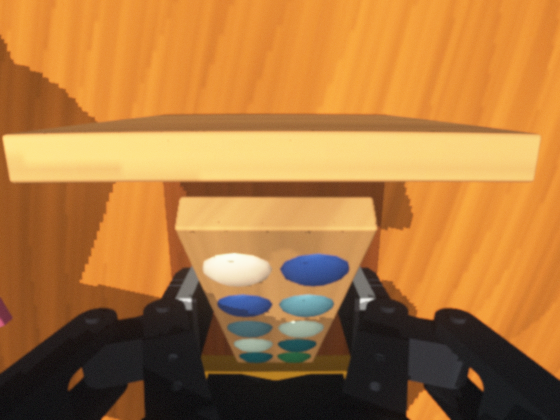

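Call:
move_arm([
  [[0,0,0],0,0.65],
  [[0,0,0],0,0.7],
  [[0,0,0],0,0.8],
  [[0,0,0],0,1],
  [[0,0,0],0,1],
  [[0,0,0],0,1],
  [[0,0,0],0,1],
])

```text
time_s: 24.82
eef_pos: [639.1, -22.6, 150.0]
ee_rot: [0.0, 0.623, 0.782, -0.0]
force: [0.3, 0.4, 0.2]
grip_width: 1.0
```

```bash
python3 cap.py 15 scene wrist; python3 tilt.py 15 2>/dev/null; python3 -c "
from meas import *
shift([637,-10.6,166],12.9)"
```

```text
scene tilt 38.8181460527281 z at x=0 78.15444390627404 x range -67.80695020717283 67.82110620642595 668 y [-21.2   0.2  21.1]
24.92 [639.1 -22.6 150. ] [-0.3 -0.3  0.3] 0.995 j6 [-0.2  0.7  1.3  0.   1.1 -0.4]
jaw 12.88 shift [ 12.2   0.6 -16. ] yaw -0.0
```

View pics/wrist15.png

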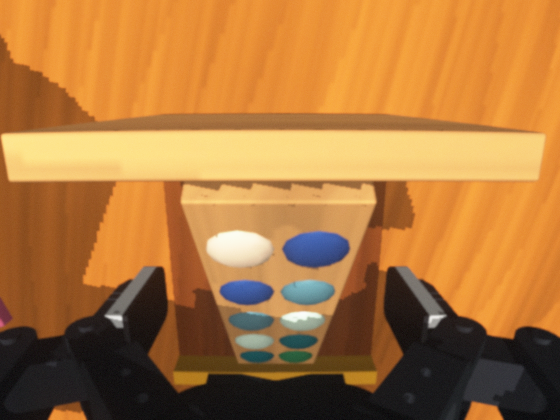

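The board leans home at 38.8° and the fingers are free. Retreat straight up.

Call:
move_arm([
  [[0,0,-10],0,1],
  [[0,0,-35],0,1],
  [[0,0,-75],0,1],
  [[0,0,-120],0,1],
  [[0,0,-160],0,1],
  [[0,0,-180],0,1],
  [[0,0,-180],0,1],
  [[0,0,-180],0,1],
])

```text
time_s: 25.92
eef_pos: [638.9, -22.6, 329.0]
ee_rot: [-0.001, 0.623, 0.782, -0.0]
force: [0.9, -0.0, -0.4]
grip_width: 1.003
```

```bash
python3 cap.py 16 scene wrist side; python3 tilt.py 16; python3 -c "
from meas import *
shift([637,-10.6,166],12.9)
m=load('scene16.npz');X=cloud(m);hsv=cv2.cvtColor(m['p'],cv2.COLOR_RGB2HSV);x,y,z=[X[...,i] for i in range(3)]
print('lid',rect(m,(np.hypot(x-483,y-323)<50)&(z>95)&(hsv[...,1]<70)&(hsv[...,2]>120),118))"
```

```text
scene tilt 38.79532249327489 z at x=0 78.4634281236967 x range -67.7486625348435 67.90703461507229 1045 y [-21.3  -0.3  21.4]
26.08 [639.  -22.6 328.9] [ 0.1 -0.5 -0.4] 0.999 j6 [-0.2  0.6  1.1  0.   1.5 -0.4]
jaw 12.88 shift [ 12.    1.  162.9] yaw -0.0
lid (array([483.3, 321.4]), (48.539764404296875, 47.487091064453125), 138.3161163330078, np.int32(283))
```

View pics/scene16.png

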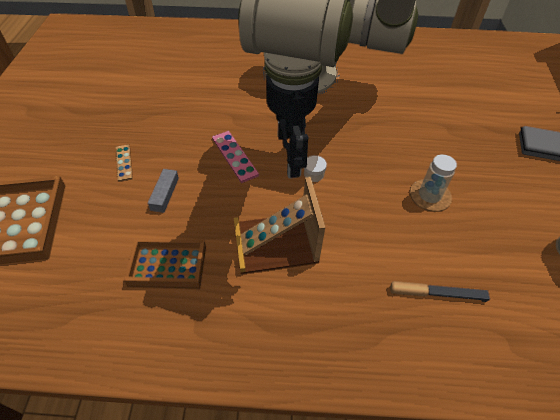

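View pics/side16.png

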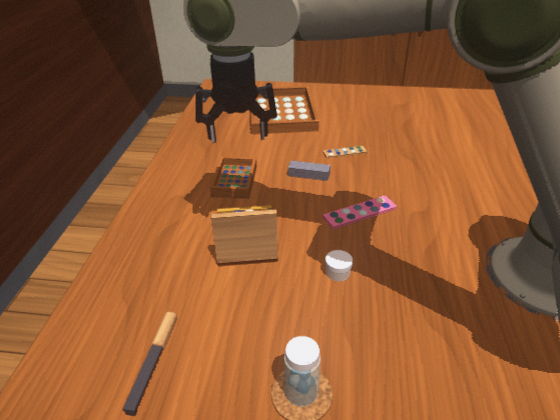

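View pics/wrist16.png

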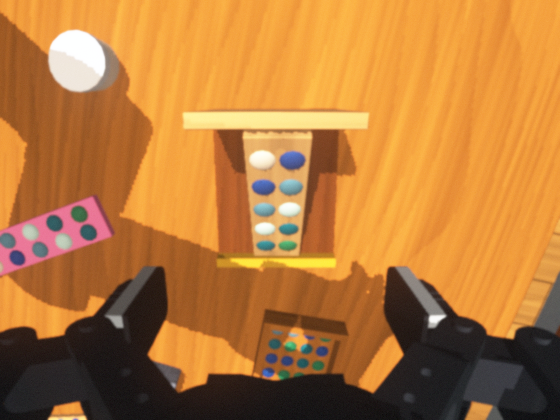

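All home: the board leans centrally and square between strip and panel, the jar stands upright at (441,180) in the scene view, and the bystanders are unmoved.

```bash
python3 -c "
from rig import ctrl
print(ctrl.finish_job())"
```

```text
the job is handed in; nothing more can be done
None
```

I moved the jar onto the cork mat and leaned the sample board in the viewing stand. I handed the job in at about 26 s of the 59 s allowed; the hand-in gave no verdict.

**How:**
- **Jar:** I lifted it straight up out of the bay and set it down gently, with about 9 N on the mat. Then I let it go and backed away.
- **Board:** I gripped it off-centre and tilted it by lowering its upper end onto the panel's top edge. I then set its foot on the base plate against the brass strip and released it at about 41°, so it settled back onto the panel.

**Last checks:**
- **Jar:** it is upright. Its axis is about 2 mm from the mat centre, against a limit of 25 mm.
- **Board:** it leans at 38.8° with the stones up and out, against an allowed 34 to 44°. It is within about 1 mm of the stand's centre line. In the pictures it looks square, with its foot at the strip and its upper end on the panel.
- **Bystanders:** tray, pot and file look unmoved in the pictures; I did not measure them again.
- **Gripper:** it is open and clear of everything, with no force beyond sensor noise.

No final check failed. The one disagreement was early on, when the side camera's depth masks were off for the lid, strip and panel top because side faces or only part of an object were caught. I used the scene and wrist camera values there, which agreed to about 2 to 3 mm.

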